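# Unfold the crank of the book press and wind it down on a glued book

### The arm

A 6-joint arm with a two-finger parallel gripper is mounted at the origin on the work surface; the furniture and walls round the work are solid. World frame = base frame: x ahead of the robot, y to its left, z up, the work surface at z = 0. Lengths are in m, angles in degrees, forces in N, time in s.
With the tool pointing down it reaches from about 0.275 to 0.75 m from the base axis. Payload 10.2 kg.
Tool frame: the origin (TCP) lies at the very end of the fingers, on their centre line; the grasp point (between the pads) lies 19 mm behind it; z points along the fingers, y is the line along which they close (so a half turn about z gives the same grasp; the last joint's range is limited). The gripper opens to 85 mm and grips with 20 to 120 N. Pads are 22 mm wide; open, the fingers measure 114 mm over their backs; the gripper's body (76 mm by 85 mm) begins 54 mm behind the grasp point. The pads swing forward as they close: fully open they stand 13 mm farther back than shut.
Start: joints at [-89.061, 17.928, 85.812, -0, 76.261, -12.8], TCP at [0.125, -0.51, 0.231] pointing down, gripper open.
Joint ranges: [-168.41, 168.41], [-55.51, 124.54], [10.69, 146.95], [-70.63, 250.63], [1, 178], [-165.06, 165.06]. Speed limits (degrees/s): [136.94, 136.94, 172.46, 180, 180, 180].

### API

Orientations are given as [roll, pitch, yaw] about the fixed x, y, z axes, in that order (R = Rz(yaw) Ry(pitch) Rx(roll)).
In Python, from rig import * gives the robot as it stands. The module is installed in compiled form; this text tells all that it offers.
- The arm moves only by the tool send_rows, never from a script. Its argument "rows" is a list of rows, each an object of numbers: "dx", "dy", "dz": the shift along the tool's x, y, z in mm; "ax", "ay", "az": the turn, a rotation vector about the tool's x, y, z in degrees. In form: [{"dx": .., "dy": .., "dz": .., "ax": .., "ay": .., "az": ..}, ...]. A call has 1 to 5 rows; each row is the pose to reach, as a shift and turn from the pose commanded when the call began, along the tool's axes at that moment; what a row does not reach only later rows make up. A row lasts 1/10 s, in which the tool goes at most 50 mm and 8.59 degrees, less where a joint would pass 70% of its speed; a pose out of reach is approached as far as the arm can. A call with a gripper value outside its range is refused whole. "fingers" is the closure in counts, from 0 (fully open) to 255 (shut), set as the call begins (left out, the last holds). The fingers move at their own pace and stop on an object; the grip force is fixed at half the most. Time passes only in rows, so rows that repeat a pose let the fingers close. It gives the time, the measured TCP pose, the force, the opening and the grip force at its end, in the units of the state.
- get_obs(): the state, without advancing time (a new reading comes with each control period).
- get_image(name): name is "scene" or "top"; returns a dict with "color" (480x640x3 uint8, red, green, blue), "vertical_fov" (degrees; the focal length in pixels is half the picture's height over the tangent of half this angle, whatever the lens; pixels are square), "cx", "cy" (the principal point, pixels), "R" (3x3) and "t" (3): a world point X has camera coordinates R X + t. Camera axes: x right, y down, z forward; pixel columns grow to the right and rows downward; lengths in m; the calibration is good to about 2 mm. A picture is of the moment at which its call begins. There is no depth.
- sign_off(): hands the job in; it is judged then, once.
The state is a dict: "time_s": time; "joint_pos": joint angles; "dq": joint speeds; "tau": joint torques, N m; "ee_pos": TCP position; "eef_rot": TCP orientation; "wrist_force": force on the tool from outside, world axes, zero at the start; "ft_torque": the same for the moment, N m; "finger_gap": finger opening in m; "finger_force": force on a finger pad.
Only numpy, scipy, OpenCV 4.12 (cv2) and the standard library are available. Lean on these libraries where they do the work, as an engineer would, in place of code of your own. Each camera call takes 0.05 s, during which the arm holds its last target. There are 200 camera calls.

### The job

The black book in the little press has just been glued. Swing the press's folded crank handle fully up, then use it to turn the crank clockwise (seen from above) until the platen bears firmly on the book, but stop before the load bruises the cover. Leave the handle standing up and the rest of the desk as it is.

Things in the scene. Friction and masses are not known exactly. Their poses are not given: they have to be found in the camera images.
- press: Small bookbinding screw press, fixed: wooden bed 236 x 224 mm, top at 20 mm; steel posts at y = +-92 mm; dark crosshead 42 x 220 mm, top at 144 mm (brass nuts at its ends to 153 mm). Below it hangs a platen 176 x 126 mm with springy cork underside. Origin: centre of the bed's underside, on the desk; z up, y along the crosshead. Its parts other than the crank need no touching.
- axis (a point): Fixed point on the crank's vertical turning axis, level with the top of the crank arm (162 mm above the desk). The crank arm is a flat steel bar 14 mm wide and 8 mm thick, reaching 61 mm from the axis, 10 mm above the crosshead.
- knuckle (a point): Pivot of the folding handle at the outer end of the crank arm: 60 mm from the crank's axis, 14 mm above the arm's top; moves with the crank. Two steel cheeks, 19 mm wide overall, stand 4 mm higher than the pivot. The level direction from axis to knuckle is the arm's direction.
- grip (a point): Middle of the handle's grip, on its centreline, 34 mm from the knuckle. The grip is a dark wooden sleeve, 18 mm thick and 44 mm long (11 to 55 mm from the knuckle), spinning freely on its spindle. Folded, it lies level over the crank arm, pointing from the knuckle towards the axis, with 5 mm of air between it and the arm; unfolded it stands upright on the knuckle.
- handle (a joint): Fold angle of the handle, rad: 0 flat over the arm, 1.57 upright, stop at 1.6; starts at 0 to 0.15. The stiff pivot (0.12 N m, some 3.5 N at the grip's middle) keeps it wherever it is left. It swings in the upright plane through the arm.
- crank (a joint): Crank angle, rad; grows clockwise from above, lowering the platen; starts at 0 to 0.4. Brake friction 0.35 N m: about 6 N sideways on the upright grip turns it freely (2 to 7 N read when halted); it stays where left and holds the load. On the book the force rises steeply: 20 N on the book (firm) is 8.5 N at the grip while turning; 9 to 12 N is right; 18 N (90 N on the book) bruises it.
- book: Closed black book 142 x 208 x 30 mm lying flat and loose on the press bed, its long side across the crosshead, its top 50 mm above the desk. Origin: centre of its underside; y along its long side. It may not be pulled out from under the platen.
- ink_bottle: Dark square ink bottle, 50 x 50 x 60 mm, standing on the desk beside the press; a bystander. Origin under its centre.
- eraser: Eraser 20 x 44 x 12 mm lying near the press; a bystander. Origin under its centre.
- blotter: Wooden rocker blotter 64 x 108 x 72 mm to the left at the back; a bystander.
- card_case: Flat metal card case 63 x 96 x 9 mm lying to the right; a bystander.
- screw: Vertical steel screw, 22 mm thick, below the crosshead; sinks 8 mm per radian of crank. The platen is clamped on it at a height that differs every time: it starts about 5 to 20 mm above the book (0.6 to 2.5 rad of free turning), not measured, so the contact must be felt at the handle. Origin: its lower end, on the crank's axis (not the platen's underside).

How it is judged:
By the outcome, as a careful person would: the job done as asked, in the order asked, and still so for the second after the job is handed in, with the robot touching nothing.
It also fails if it takes over 64 s, if anything falls off the work surface, if the arm or the gripper's body presses on something with over 40 N, if the wrist force passes 120 N, or if a joint passes its speed limit or range.

## Working session

There is one attempt and no reset: what is moved stays moved. The work goes in short steps, Python scripts to look and compute and a tool call to move; the robot and the scene stay as the last step left them, time stands still between calls to the robot, and variables do not carry over. Pictures are saved under pics/ and viewed, at most 10 in all, crops included, and the job is handed in when it is done.

Besides the shell and the picture viewer there is one more tool, called after "Emit:" by a JSON object that holds its "api" and its "payload". send_rows: Moves the arm, as the interface text tells. Its arguments: {"type":"object","properties":{"rows":{"type":"array","items":{"type":"object","properties":{"dx":{"type":"number"},"dy":{"type":"number"},"dz":{"type":"number"},"ax":{"type":"number"},"ay":{"type":"number"},"az":{"type":"number"}}}},"fingers":{"type":"number"}},"required":["rows"]}

```bash
mkdir -p pics; python3 - <<'E'
from rig import *
import cv2
for n in ("scene","top"):
    im=get_image(n); cv2.imwrite(f"pics/{n}0.png",im["color"][:,:,::-1]); print(n,im["vertical_fov"],im["cx"],im["cy"],im["R"],im["t"])
print(get_obs())
E
```

```text
scene 46.35094866825191 317.1334826552306 240.6520797283019 [[-0.61582692 -0.78771964  0.01596756]
 [-0.44770171  0.33318588 -0.82978934]
 [ 0.6483212  -0.51815532 -0.55784827]] [0.37253542 0.32454958 0.95856657]
top 55.92498249346355 320.68936935847154 233.0386392139009 [[ 0.01571589 -0.99966075 -0.02076992]
 [-0.99737485 -0.0142047  -0.07100443]
 [ 0.07068531  0.0218313  -0.99725974]] [0.07020638 0.51916437 0.97571359]
{'time_s': 0.1, 'joint_pos': array([-8.90616111e+01,  1.79571134e+01,  8.58474027e+01,  3.76097478e-04,
        7.62607293e+01, -1.27987981e+01]), 'dq': array([-0.00453675, -0.07228288, -0.08311082, -0.03120827,  0.03786354,
        0.02790045]), 'tau': array([ 2.53241218e-03, -4.12903798e+01, -2.60142946e+01, -1.41835608e-04,
        3.02349195e-03, -6.56860294e-06]), 'ee_pos': array([ 0.12466687, -0.50976363,  0.23079929]), 'eef_rot': array([-1.79936457e+02, -1.48098372e-02,  1.37370893e+01]), 'wrist_force': array([ 0.06906453,  0.05960527, -0.05114228]), 'ft_torque': array([ 0.05011068, -0.01052916,  0.02869359]), 'finger_force': 0.0, 'finger_gap': 0.08537095017818952}
```

View pics/scene0.png

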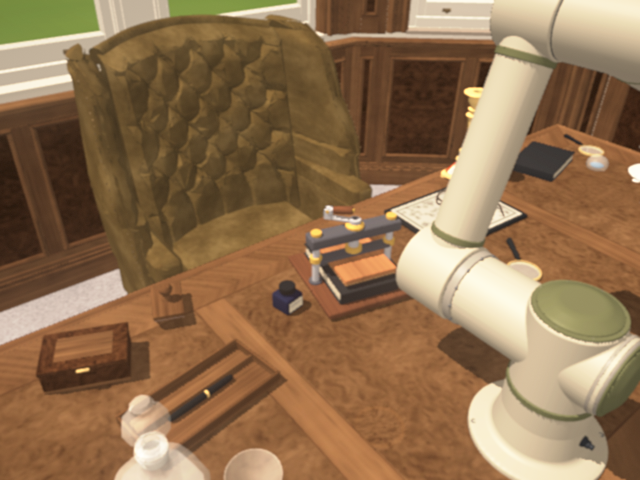

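View pics/top0.png

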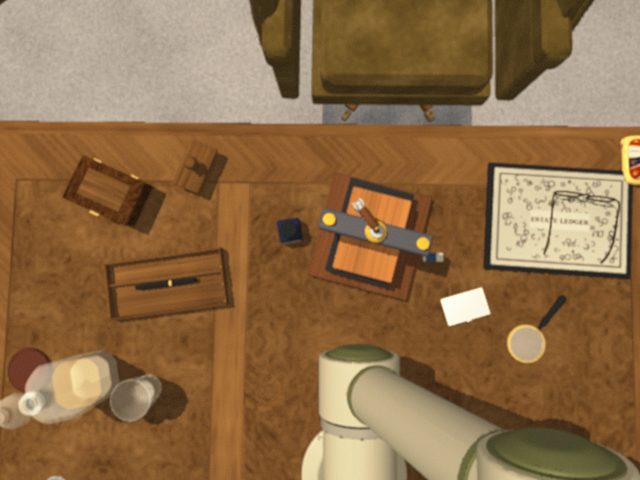

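The top view shows the press with its nuts at about (329,219) and (423,243), the axis near (375,231), and the knuckle near (358,205). I'll zoom in on that part of both views.

```bash
cat > h.py <<'E'
from rig import *
import cv2, numpy as np
def ray(im,u,v):
    f=240/np.tan(np.radians(im["vertical_fov"]/2)); R=np.array(im["R"]);t=np.array(im["t"])
    d=R.T@np.array([(u-im["cx"])/f,(v-im["cy"])/f,1]); return -R.T@t,d
def onz(im,u,v,z):
    c,d=ray(im,u,v); return c+d*(z-c[2])/d[2]
def proj(im,X):
    f=240/np.tan(np.radians(im["vertical_fov"]/2)); p=np.array(im["R"])@X+im["t"]; return f*p[0]/p[2]+im["cx"],f*p[1]/p[2]+im["cy"]
def crop(n,u0,v0,w,h,k,out):
    im=get_image(n); c=im["color"][v0:v0+h,u0:u0+w,::-1]; cv2.imwrite(out,cv2.resize(c,None,fx=k,fy=k,interpolation=cv2.INTER_CUBIC)); return im
E
python3 - <<'E'
from h import *
t=crop("top",305,165,150,75,5,"pics/a.png"); s=crop("scene",290,190,130,75,5,"pics/b.png")
a=cv2.imread("pics/a.png"); b=cv2.imread("pics/b.png")
b=cv2.resize(b,(650,375)); o=np.zeros((590,750,3),np.uint8); 
# stack at 4x
import numpy as np
A=cv2.resize(a,(600,300)); B=cv2.resize(b,(520,300)); o=np.zeros((600,600,3),np.uint8); o[:300]=A; o[300:,:520]=B
cv2.imwrite("pics/ab.png",o)
# brass nuts in top
hsv=cv2.cvtColor(t["color"],cv2.COLOR_RGB2HSV)
m=cv2.inRange(hsv,(20,130,150),(35,255,255)); m[:170]=0;m[300:]=0;m[:,:300]=0;m[:,450:]=0
n,l,st,ce=cv2.connectedComponentsWithStats(m)
for i in range(1,n):
    if st[i,4]>15: print(st[i],ce[i],onz(t,*ce[i],.153))
E
```

```text
[323 214  12  11 105] [328.8        218.95238095] [0.53572284 0.05999812 0.153     ]
[365 221  21  22 132] [374.64393939 233.51515152] [ 0.50912209 -0.02743987  0.153     ]
[417 238  12  12 107] [422.4953271  243.20560748] [ 0.49203135 -0.11789284  0.153     ]
```

View pics/ab.png

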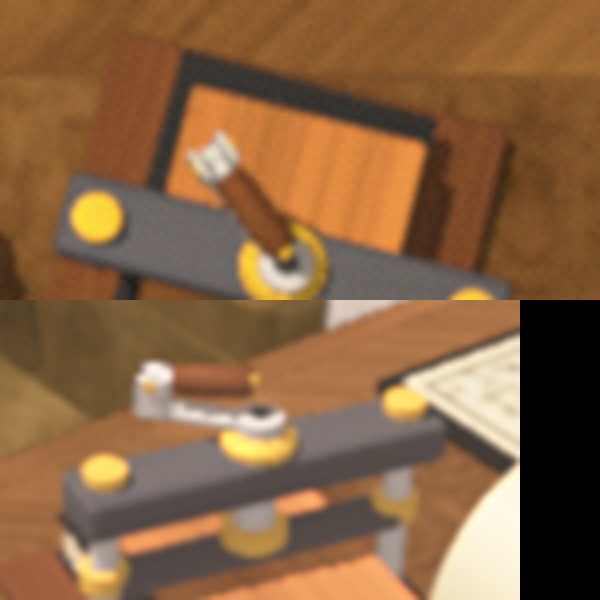

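The crops show the knuckle cheeks at about top (358.5,204) and scene (328,209.5), and the grip running from there to the axis. The axis is midway between the nuts, and they measure 183 mm apart against an expected 184.

```bash
python3 - <<'E'
from h import *
t=get_image("top"); s=get_image("scene")
ax=np.array([.5139,-.0289])
hub=onz(t,305+285/4,165+266/4,.165);print("hub",hub)
K=onz(t,305+214/4,165+157/4,.179); d=K[:2]-ax; print("K",K,np.hypot(*d),np.degrees(np.arctan2(d[1],d[0])))
# triangulate knuckle, grip tip
def tri(pt,ps):
    c1,d1=ray(t,*pt);c2,d2=ray(s,*ps); A=np.stack([d1,-d2],1); k=np.linalg.lstsq(A,c2-c1,rcond=None)[0]; p,q=c1+k[0]*d1,c2+k[1]*d2; return (p+q)/2,np.linalg.norm(p-q)
print("Ktri",tri((305+214/4,165+157/4),(290+154/4,190+78/4)))
print("tip",tri((305+288/4,165+255/4),(290+255/4,190+79/4)))
# grip mask
for n,im,z,box in(("top",t,.176,(357,204,382,232)),("scene",s,0,(330,203,358,216))):
    c=im["color"].astype(int); u0,v0,u1,v1=box; b=c[v0:v1,u0:u1]; hsv=cv2.cvtColor(im["color"],cv2.COLOR_RGB2HSV)[v0:v1,u0:u1]
    m=((hsv[...,0]<10)&(hsv[...,1]>110)&(b.sum(2)<330)).astype(np.uint8)
    n_,l,st,ce=cv2.connectedComponentsWithStats(m); i=1+np.argmax(st[1:,4]); ys,xs=np.where(l==i); 
    print(n,st[i],ce[i]+[u0,v0]); print(cv2.fitLine(np.stack([xs,ys],1).astype(np.float32),cv2.DIST_L2,0,.01,.01).ravel())
    if n=="top":
        for z in(.176,.18): print(onz(t,*(ce[i]+[u0,v0]),z))
E
```

```text
hub [ 0.51209009 -0.02924322  0.165     ]
K [0.56115089 0.00530765 0.179     ] 0.05833360562977238 35.9029506612726
Ktri (array([0.56228353, 0.00502769, 0.17175844]), np.float64(0.00043748812492666036))
tip (array([ 0.51650067, -0.02832596,  0.18122342]), np.float64(0.0016631902823534828))Traceback (most recent call last):
  File "<stdin>", line 15, in <module>
    return _wrapfunc(a, 'argmax', axis=axis, out=out, **kwds)
    return bound(*args, **kwds)
ValueError: attempt to get argmax of an empty sequence
```

```bash
cat >> h.py <<'E'
from scipy.spatial.transform import Rotation as Ro
import json
AX=np.array([.514,-.029])
def pose(r,z,phi,tilt=0,tan=0):
    """TCP at radius r, offset tan ccw, height z, on arm angle phi (deg); tool tilted outward"""
    p=np.radians(phi); q=AX+r*np.array([np.cos(p),np.sin(p)])+tan*np.array([-np.sin(p),np.cos(p)])
    return np.r_[q,z], Ro.from_euler("z",phi+180,degrees=True)*Ro.from_euler("x",180,degrees=True)*Ro.from_euler("y",-tilt,degrees=True)
def cur():
    o=get_obs(); return np.array(o["ee_pos"]),Ro.from_euler("xyz",o["eef_rot"],degrees=True)
def plan(wps,mm=40,deg=7,start=None,via=None):
    p,R=start or cur(); rows=[]; base=(p,R)
    for P,Q in wps:
        rv=(R.inv()*Q).as_rotvec(degrees=True)
        if via is not None and abs(rv[2])>90: rv=rv*(1-np.sign(rv[2])*np.sign(via) < .5) + (rv-rv/np.linalg.norm(rv)*360)*(np.sign(rv[2])!=np.sign(via))
        n=int(np.ceil(max(np.linalg.norm(P-p)*1e3/mm,np.linalg.norm(rv)/deg,1)))
        for k in range(1,n+1): rows.append((p+(P-p)*k/n,R*Ro.from_rotvec(rv*k/n,degrees=True)))
        p,R=P,Q
    for i in range(0,len(rows),5):
        b,B=base; out=[]
        for P,Q in rows[i:i+5]:
            d=np.round(B.inv().apply(P-b)*1e3,1); a=np.round((B.inv()*Q).as_rotvec(degrees=True),1)
            out.append({k:float(v) for k,v in zip(("dx","dy","dz","ax","ay","az"),np.r_[d,a]) if v})
            last=(b+B.apply(d/1e3),B*Ro.from_rotvec(a,degrees=True))
        base=last; print(json.dumps(out))
E
python3 - <<'E'
from h import *
plan([(np.array([.43,-.15,.26]),Ro.from_euler("xyz",[180,0,150],degrees=True)),pose(.0355,.24,36,30)])
E
```

```text
[{"dx": 19.1, "dy": -13.9, "dz": -1.4, "az": -6.8}, {"dx": 38.2, "dy": -27.7, "dz": -2.9, "az": -13.6}, {"dx": 57.3, "dy": -41.6, "dz": -4.3, "az": -20.4}, {"dx": 76.4, "dy": -55.4, "dz": -5.7, "az": -27.3}, {"dx": 95.5, "dy": -69.3, "dz": -7.2, "az": -34.1}]
[{"dx": 23.6, "dy": -0.7, "dz": -1.4, "az": -6.8}, {"dx": 47.2, "dy": -1.5, "dz": -2.9, "az": -13.6}, {"dx": 70.8, "dy": -2.3, "dz": -4.3, "az": -20.4}, {"dx": 94.3, "dy": -3.0, "dz": -5.7, "az": -27.2}, {"dx": 117.9, "dy": -3.8, "dz": -7.2, "az": -34.0}]
[{"dx": 20.0, "dy": 12.6, "dz": -1.4, "az": -6.8}, {"dx": 40.0, "dy": 25.2, "dz": -2.8, "az": -13.7}, {"dx": 60.0, "dy": 37.7, "dz": -4.3, "az": -20.5}, {"dx": 79.9, "dy": 50.3, "dz": -5.7, "az": -27.3}, {"dx": 99.9, "dy": 62.8, "dz": -7.2, "az": -34.1}]
[{"dx": 9.5, "dy": 21.6, "dz": -1.4, "az": -6.8}, {"dx": 19.0, "dy": 43.2, "dz": -2.8, "az": -13.6}, {"dx": 28.5, "dy": 64.8, "dz": -4.3, "az": -20.4}, {"dx": 38.0, "dy": 86.4, "dz": -5.7, "az": -27.2}, {"dx": 47.5, "dy": 108.0, "dz": -7.1, "az": -34.1}]
[{"dx": -2.4, "dy": 16.3, "dz": 1.8, "ax": -1.5, "ay": -2.4, "az": -5.8}, {"dx": -4.9, "dy": 32.6, "dz": 3.6, "ax": -3.1, "ay": -4.8, "az": -11.7}, {"dx": -7.3, "dy": 48.9, "dz": 5.4, "ax": -4.7, "ay": -7.3, "az": -17.5}, {"dx": -9.7, "dy": 65.2, "dz": 7.3, "ax": -6.3, "ay": -9.7, "az": -23.4}, {"dx": -12.2, "dy": 81.5, "dz": 9.1, "ax": -7.8, "ay": -12.1, "az": -29.2}]
[{"dx": -9.3, "dy": 12.7, "dz": 5.1, "ax": -1.6, "ay": -2.4, "az": -5.9}, {"dx": -18.6, "dy": 25.5, "dz": 10.2, "ax": -3.2, "ay": -4.8, "az": -11.8}, {"dx": -27.8, "dy": 38.2, "dz": 15.4, "ax": -4.7, "ay": -7.2, "az": -17.6}, {"dx": -37.1, "dy": 50.9, "dz": 20.5, "ax": -6.3, "ay": -9.7, "az": -23.5}, {"dx": -46.4, "dy": 63.7, "dz": 25.6, "ax": -7.9, "ay": -12.1, "az": -29.3}]
[{"dx": -12.7, "dy": 5.9, "dz": 8.8, "ax": -1.6, "ay": -2.4, "az": -5.9}]
```

Emit:
{"api": "send_rows", "payload": {"rows": [{"dx": 19, "dy": -14, "dz": -1, "az": -7}, {"dx": 38, "dy": -28, "dz": -3, "az": -14}, {"dx": 57, "dy": -42, "dz": -4, "az": -20}, {"dx": 76, "dy": -55, "dz": -6, "az": -27}, {"dx": 95, "dy": -69, "dz": -7, "az": -34}]}}

```text
schema error: expected keys dx, dy, dz, ax, ay, az
```

Emit:
{"api": "send_rows", "payload": {"rows": [{"dx": 24, "dy": -1, "dz": -1, "az": -7}, {"dx": 47, "dy": -1, "dz": -3, "az": -14}, {"dx": 71, "dy": -2, "dz": -4, "az": -20}, {"dx": 94, "dy": -3, "dz": -6, "az": -27}, {"dx": 118, "dy": -4, "dz": -7, "az": -34}]}}

```text
schema error: expected keys dx, dy, dz, ax, ay, az
```

Emit:
{"api": "send_rows", "payload": {"rows": [{"dx": 20, "dy": 13, "dz": -1, "az": -7}, {"dx": 40, "dy": 25, "dz": -3, "az": -14}, {"dx": 60, "dy": 38, "dz": -4, "az": -20}, {"dx": 80, "dy": 50, "dz": -6, "az": -27}, {"dx": 100, "dy": 63, "dz": -7, "az": -34}]}}

```text
schema error: expected keys dx, dy, dz, ax, ay, az
```

Emit:
{"api": "send_rows", "payload": {"rows": [{"dx": 10, "dy": 22, "dz": -1, "az": -7}, {"dx": 19, "dy": 43, "dz": -3, "az": -14}, {"dx": 28, "dy": 65, "dz": -4, "az": -20}, {"dx": 38, "dy": 86, "dz": -6, "az": -27}, {"dx": 48, "dy": 108, "dz": -7, "az": -34}]}}

```text
schema error: expected keys dx, dy, dz, ax, ay, az
```

```bash
python3 - <<'E'
from h import *
o=get_obs(); print(o["ee_pos"],o["eef_rot"],o["joint_pos"],o["time_s"])
plan([pose(.0355,.24,36,30)],deg=8)
E
```

```text
[ 0.12467531 -0.50990466  0.2311237 ] [-1.79976691e+02 -4.33081528e-03  1.37404486e+01] [-8.90602737e+01  1.79379559e+01  8.58240807e+01 -9.68831640e-04
  7.62616523e+01 -1.28004929e+01] 0.3
[{"dx": 26.3, "dy": -19.4, "dz": -0.4, "ax": 2.0, "ay": -0.4, "az": 7.6}, {"dx": 52.5, "dy": -38.8, "dz": -0.9, "ax": 4.1, "ay": -0.8, "az": 15.3}, {"dx": 78.8, "dy": -58.2, "dz": -1.3, "ax": 6.1, "ay": -1.2, "az": 22.9}, {"dx": 105.1, "dy": -77.6, "dz": -1.7, "ax": 8.2, "ay": -1.6, "az": 30.6}, {"dx": 131.3, "dy": -97.0, "dz": -2.2, "ax": 10.2, "ay": -2.0, "az": 38.2}]
[{"dx": 8.7, "dy": -31.3, "dz": 3.7, "ax": 2.1, "ay": -0.4, "az": 7.7}, {"dx": 17.4, "dy": -62.5, "dz": 7.3, "ax": 4.1, "ay": -0.8, "az": 15.3}, {"dx": 26.2, "dy": -93.8, "dz": 10.9, "ax": 6.2, "ay": -1.2, "az": 23.0}, {"dx": 34.9, "dy": -125.1, "dz": 14.5, "ax": 8.2, "ay": -1.6, "az": 30.6}, {"dx": 43.6, "dy": -156.3, "dz": 18.2, "ax": 10.3, "ay": -2.0, "az": 38.3}]
[{"dx": -12.0, "dy": -29.0, "dz": 9.3, "ax": 2.0, "ay": -0.4, "az": 7.6}, {"dx": -24.0, "dy": -57.9, "dz": 18.6, "ax": 4.1, "ay": -0.8, "az": 15.3}, {"dx": -36.0, "dy": -86.8, "dz": 28.0, "ax": 6.1, "ay": -1.2, "az": 22.9}, {"dx": -48.0, "dy": -115.7, "dz": 37.3, "ax": 8.1, "ay": -1.6, "az": 30.5}, {"dx": -60.0, "dy": -144.6, "dz": 46.6, "ax": 10.2, "ay": -2.0, "az": 38.2}]
[{"dx": -26.3, "dy": -13.5, "dz": 13.9, "ax": 2.0, "ay": -0.4, "az": 7.6}, {"dx": -52.5, "dy": -26.9, "dz": 27.9, "ax": 4.1, "ay": -0.8, "az": 15.3}, {"dx": -78.8, "dy": -40.4, "dz": 41.8, "ax": 6.1, "ay": -1.2, "az": 22.9}, {"dx": -105.1, "dy": -53.8, "dz": 55.8, "ax": 8.2, "ay": -1.6, "az": 30.6}, {"dx": -131.4, "dy": -67.3, "dz": 69.7, "ax": 10.2, "ay": -2.0, "az": 38.2}]
```

All six keys are required in every row, so I'll resend with them filled in.

Emit:
{"api": "send_rows", "payload": {"rows": [{"dx": 19, "dy": -14, "dz": -1, "ax": 0, "ay": 0, "az": -7}, {"dx": 38, "dy": -28, "dz": -3, "ax": 0, "ay": 0, "az": -14}, {"dx": 57, "dy": -42, "dz": -4, "ax": 0, "ay": 0, "az": -20}, {"dx": 76, "dy": -55, "dz": -6, "ax": 0, "ay": 0, "az": -27}, {"dx": 95, "dy": -69, "dz": -7, "ax": 0, "ay": 0, "az": -34}]}}

```text
time_s: 0.8
ee_pos: [0.2011, -0.4197, 0.2384]
eef_rot: [180.0, 0.0, 48.0]
wrist_force: [0.1, -0.2, 0.4]
finger_gap: 0.0853
finger_force: 0.0
```

Emit:
{"api": "send_rows", "payload": {"rows": [{"dx": 24, "dy": -1, "dz": -1, "ax": 0, "ay": 0, "az": -7}, {"dx": 47, "dy": -1, "dz": -3, "ax": 0, "ay": 0, "az": -14}, {"dx": 71, "dy": -2, "dz": -4, "ax": 0, "ay": 0, "az": -20}, {"dx": 94, "dy": -3, "dz": -6, "ax": 0, "ay": 0, "az": -27}, {"dx": 118, "dy": -4, "dz": -7, "ax": 0, "ay": 0, "az": -34}]}}

```text
time_s: 1.3
ee_pos: [0.2775, -0.3296, 0.2455]
eef_rot: [180.0, 0.0, 82.0]
wrist_force: [-0.4, -0.4, -0.0]
finger_gap: 0.0856
finger_force: 0.0
```

Emit:
{"api": "send_rows", "payload": {"rows": [{"dx": 20, "dy": 13, "dz": -1, "ax": 0, "ay": 0, "az": -7}, {"dx": 40, "dy": 25, "dz": -3, "ax": 0, "ay": 0, "az": -14}, {"dx": 60, "dy": 38, "dz": -4, "ax": 0, "ay": 0, "az": -20}, {"dx": 80, "dy": 50, "dz": -6, "ax": 0, "ay": 0, "az": -27}, {"dx": 100, "dy": 63, "dz": -7, "ax": 0, "ay": 0, "az": -34}]}}

```text
time_s: 1.8
ee_pos: [0.3542, -0.2397, 0.2525]
eef_rot: [180.0, 0.0, 116.0]
wrist_force: [0.4, 0.2, -0.7]
finger_gap: 0.0856
finger_force: 0.0
```

Emit:
{"api": "send_rows", "payload": {"rows": [{"dx": 10, "dy": 22, "dz": -1, "ax": 0, "ay": 0, "az": -7}, {"dx": 19, "dy": 43, "dz": -3, "ax": 0, "ay": 0, "az": -14}, {"dx": 28, "dy": 65, "dz": -4, "ax": 0, "ay": 0, "az": -20}, {"dx": 38, "dy": 86, "dz": -6, "ax": 0, "ay": 0, "az": -27}, {"dx": 48, "dy": 108, "dz": -7, "ax": 0, "ay": 0, "az": -34}]}}

```text
time_s: 2.3
ee_pos: [0.4307, -0.1495, 0.2594]
eef_rot: [-180.0, 0.0, 150.0]
wrist_force: [-0.2, -0.3, -0.1]
finger_gap: 0.0855
finger_force: 0.0
```

```bash
sed -i 's/ if v})/})/; s/np.round(B.inv().apply(P-b)\*1e3,1)/np.round(B.inv().apply(P-b)*1e3,0)+0/; s/as_rotvec(degrees=True),1)/as_rotvec(degrees=True),0)+0/' h.py; python3 - <<'E'
from h import *
o=get_obs(); print(o["ee_pos"],o["eef_rot"],o["joint_pos"],o["time_s"])
plan([pose(.0355,.24,36,30)],deg=8)
E
```

```text
[ 0.43065026 -0.14951849  0.25944677] [-1.79997277e+02  1.26463617e-02  1.50025748e+02] [-3.39261100e+01  7.88184475e+00  9.41955703e+01 -1.88717742e-03
  7.79097810e+01 -9.39514625e+01] 2.3
[{"dx": -3.0, "dy": 20.0, "dz": 2.0, "ax": -2.0, "ay": -3.0, "az": -7.0}, {"dx": -6.0, "dy": 40.0, "dz": 4.0, "ax": -4.0, "ay": -6.0, "az": -14.0}, {"dx": -9.0, "dy": 59.0, "dz": 6.0, "ax": -6.0, "ay": -9.0, "az": -21.0}, {"dx": -12.0, "dy": 79.0, "dz": 9.0, "ax": -8.0, "ay": -12.0, "az": -29.0}, {"dx": -15.0, "dy": 99.0, "dz": 11.0, "ax": -10.0, "ay": -15.0, "az": -36.0}]
[{"dx": -13.0, "dy": 14.0, "dz": 7.0, "ax": -2.0, "ay": -3.0, "az": -7.0}, {"dx": -25.0, "dy": 28.0, "dz": 15.0, "ax": -4.0, "ay": -6.0, "az": -14.0}, {"dx": -38.0, "dy": 42.0, "dz": 22.0, "ax": -5.0, "ay": -8.0, "az": -21.0}, {"dx": -51.0, "dy": 56.0, "dz": 29.0, "ax": -7.0, "ay": -11.0, "az": -28.0}]
```

Motion tracks accurately.

Emit:
{"api": "send_rows", "payload": {"rows": [{"dx": -3, "dy": 20, "dz": 2, "ax": -2, "ay": -3, "az": -7}, {"dx": -6, "dy": 40, "dz": 4, "ax": -4, "ay": -6, "az": -14}, {"dx": -9, "dy": 59, "dz": 6, "ax": -6, "ay": -9, "az": -21}, {"dx": -12, "dy": 79, "dz": 9, "ax": -8, "ay": -12, "az": -29}, {"dx": -15, "dy": 99, "dz": 11, "ax": -10, "ay": -15, "az": -36}]}}

```text
time_s: 2.8
ee_pos: [0.4934, -0.0716, 0.2483]
eef_rot: [175.1, 17.2, -174.4]
wrist_force: [-0.2, 0.2, -1.2]
finger_gap: 0.0851
finger_force: 0.0
```

Emit:
{"api": "send_rows", "payload": {"rows": [{"dx": -13, "dy": 14, "dz": 7, "ax": -2, "ay": -3, "az": -7}, {"dx": -25, "dy": 28, "dz": 15, "ax": -4, "ay": -6, "az": -14}, {"dx": -38, "dy": 42, "dz": 22, "ax": -5, "ay": -8, "az": -21}, {"dx": -51, "dy": 56, "dz": 29, "ax": -7, "ay": -11, "az": -28}, {"dx": -51, "dy": 56, "dz": 29, "ax": -7, "ay": -11, "az": -28}]}}

```text
time_s: 3.3
ee_pos: [0.5432, -0.0086, 0.2394]
eef_rot: [179.9, 29.5, -144.8]
wrist_force: [0.9, -0.4, -0.1]
finger_gap: 0.0853
finger_force: 0.0
```

```bash
python3 - <<'E'
from h import *
o=get_obs(); print(o["ee_pos"],o["eef_rot"],o["joint_pos"],o["time_s"],pose(.0355,.24,36,30)[1].as_euler("xyz",degrees=True))
plan([pose(.0355,.162,36,30)],mm=20)
s=crop("scene",270,150,160,110,4.5,"pics/c.png")
E
```

```text
[ 0.54319804 -0.00855194  0.23939625] [ 179.93136733   29.51458103 -144.83453533] [ -25.49481244    9.50034287  100.5017881    30.3135426    58.4317327
 -164.18729566] 3.3 [ 180.   30. -144.]
[{"dx": 10.0, "dy": 0.0, "dz": 17.0, "ax": 0.0, "ay": 0.0, "az": 0.0}, {"dx": 19.0, "dy": 0.0, "dz": 34.0, "ax": 0.0, "ay": 0.0, "az": 0.0}, {"dx": 29.0, "dy": 0.0, "dz": 50.0, "ax": 0.0, "ay": 0.0, "az": -1.0}, {"dx": 38.0, "dy": 1.0, "dz": 67.0, "ax": 0.0, "ay": 0.0, "az": -1.0}]
```

View pics/c.png

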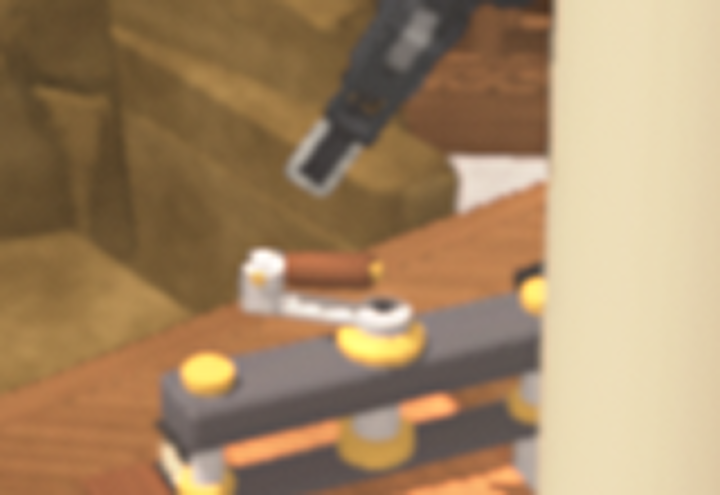

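The view shows the fingers above the folded grip, in line with it. Joint 6 is close to its limit at this tilt, so I'll drop the tilt to 10° while descending.

```bash
python3 - <<'E'
from h import *
plan([pose(.0293,.205,36,10),pose(.0293,.160,36,10)],mm=22,deg=7)
E
```

```text
[{"dx": 7.0, "dy": 0.0, "dz": 9.0, "ax": 0.0, "ay": 6.0, "az": 0.0}, {"dx": 15.0, "dy": 1.0, "dz": 18.0, "ax": 0.0, "ay": 13.0, "az": -1.0}, {"dx": 22.0, "dy": 1.0, "dz": 27.0, "ax": 0.0, "ay": 19.0, "az": -1.0}, {"dx": 29.0, "dy": 1.0, "dz": 41.0, "ax": 0.0, "ay": 19.0, "az": -1.0}, {"dx": 37.0, "dy": 1.0, "dz": 54.0, "ax": 0.0, "ay": 19.0, "az": -1.0}]
[{"dx": 3.0, "dy": 0.0, "dz": 14.0, "ax": 0.0, "ay": 0.0, "az": 0.0}]
```

Emit:
{"api": "send_rows", "payload": {"rows": [{"dx": 7, "dy": 0, "dz": 9, "ax": 0, "ay": 6, "az": 0}, {"dx": 15, "dy": 1, "dz": 18, "ax": 0, "ay": 13, "az": 0}, {"dx": 22, "dy": 1, "dz": 27, "ax": 0, "ay": 19.5, "az": 0}, {"dx": 29, "dy": 1, "dz": 41, "ax": 0, "ay": 19.5, "az": 0}, {"dx": 37, "dy": 1, "dz": 54, "ax": 0, "ay": 19.5, "az": 0}]}}

```text
time_s: 3.85
ee_pos: [0.5383, -0.012, 0.1749]
eef_rot: [-179.8, 10.0, -144.9]
wrist_force: [0.8, -0.0, -0.7]
finger_gap: 0.0853
finger_force: 0.0
```

```bash
python3 - <<'E'
from h import *
o=get_obs(); print(o["ee_pos"],o["eef_rot"],o["joint_pos"],o["wrist_force"])
plan([pose(.0293,.160,36,10)],mm=10,deg=7)
s=crop("scene",270,150,160,110,4.5,"pics/d.png")
E
```

```text
[ 0.5382521  -0.01202939  0.17488615] [-179.83202118    9.96414005 -144.85233519] [ -17.56770556   18.43948337   94.57957209    8.93251937   61.06900495
 -146.62461788] [ 0.78638471 -0.01869277 -0.65660584]
[{"dx": 1.0, "dy": 0.0, "dz": 7.0, "ax": 0.0, "ay": 0.0, "az": 0.0}, {"dx": 3.0, "dy": 1.0, "dz": 15.0, "ax": 0.0, "ay": 0.0, "az": -1.0}]
```

View pics/d.png

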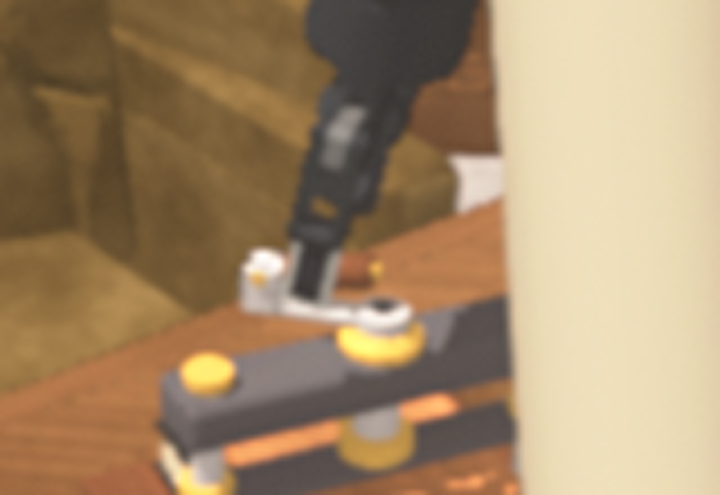

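The fingers straddle the grip with clearance to the knuckle. I'll descend and close.

Emit:
{"api": "send_rows", "payload": {"rows": [{"dx": 1, "dy": 0, "dz": 7, "ax": 0, "ay": 0, "az": 0}, {"dx": 2, "dy": 0.5, "dz": 14, "ax": 0, "ay": 0, "az": -1}, {"dx": 2, "dy": 0.5, "dz": 14, "ax": 0, "ay": 0, "az": -1}]}}

```text
time_s: 4.2
ee_pos: [0.5379, -0.0112, 0.1605]
eef_rot: [-179.8, 10.0, -143.8]
wrist_force: [-0.4, 0.0, 0.0]
finger_gap: 0.0853
finger_force: 0.0
```

Emit:
{"api": "send_rows", "payload": {"rows": [{"dx": 0, "dy": 0, "dz": 0, "ax": 0, "ay": 0, "az": 0}, {"dx": 0, "dy": 0, "dz": 0, "ax": 0, "ay": 0, "az": 0}, {"dx": 0, "dy": 0, "dz": 0, "ax": 0, "ay": 0, "az": 0}, {"dx": 0, "dy": 0, "dz": 0, "ax": 0, "ay": 0, "az": 0}, {"dx": 0, "dy": 0, "dz": 0, "ax": 0, "ay": 0, "az": 0}], "fingers": 215}}

```text
time_s: 4.7
ee_pos: [0.5379, -0.0107, 0.1609]
eef_rot: [-179.8, 10.0, -143.8]
wrist_force: [-1.7, 0.7, 4.6]
finger_gap: 0.0162
finger_force: 58.3
```

Emit:
{"api": "send_rows", "payload": {"rows": [{"dx": 0, "dy": 0, "dz": 0, "ax": 0, "ay": 0, "az": 0}, {"dx": 0, "dy": 0, "dz": 0, "ax": 0, "ay": 0, "az": 0}]}}

```text
time_s: 4.9
ee_pos: [0.5379, -0.0108, 0.161]
eef_rot: [-179.8, 10.0, -143.8]
wrist_force: [-3.8, 2.7, 4.0]
finger_gap: 0.0161
finger_force: 58.5
```

```bash
python3 - <<'E'
from h import *
o=get_obs(); print(o["ee_pos"],o["eef_rot"],o["joint_pos"],o["wrist_force"],o["finger_gap"],o["finger_force"])
# arc: knuckle r=.060 z=.176; grasp at rho from knuckle
p=o["ee_pos"]; ph=np.radians(36); r=(p[:2]-AX)@[np.cos(ph),np.sin(ph)]; tn=(p[:2]-AX)@[-np.sin(ph),np.cos(ph)]; print(r,tn)
v=np.array([r-.060,p[2]-.176]) # rotate with handle: -r -> +z  
for th in range(10,70,10):
    c,s=np.cos(np.radians(th)),np.sin(np.radians(th))
    w=np.array([c*v[0]+s*v[1], -s*v[0]+c*v[1]])-v   # shift (r,z)
    a=np.radians(10); # tool x=(-cos a, -sin a)(r,z); tool z=(sin a,-cos a)
    print(th, np.round([1e3*(-w[0]*np.cos(a)-w[1]*np.sin(a)),1e3*(w[0]*np.sin(a)-w[1]*np.cos(a))],1))
E
```

```text
[ 0.53794715 -0.01076928  0.16096048] [-179.79194462   10.01507352 -143.78142115] [ -17.50570754   19.33632148   95.61983297    9.24468585   59.24055626
 -148.03878966] [-3.76355006  2.65190989  4.04999829] 0.01607325395575864 58.5088250041008
0.03008940337507848 0.0006731792548200856
10 [ 1.2 -5.7]
20 [  1.4 -11.5]
30 [  0.5 -17.3]
40 [ -1.3 -22.9]
50 [ -4.1 -28. ]
60 [ -7.7 -32.6]
```

Gripped with 58 N and almost no tangential load. I'll lift along the arc, rotating the tool with the handle.

Emit:
{"api": "send_rows", "payload": {"rows": [{"dx": 0.7, "dy": 0, "dz": -2.8, "ax": 0, "ay": 5, "az": 0}, {"dx": 1.2, "dy": 0, "dz": -5.7, "ax": 0, "ay": 10, "az": 0}, {"dx": 1.4, "dy": 0, "dz": -8.6, "ax": 0, "ay": 15, "az": 0}, {"dx": 1.4, "dy": 0, "dz": -11.5, "ax": 0, "ay": 20, "az": 0}, {"dx": 1.4, "dy": 0, "dz": -11.5, "ax": 0, "ay": 20, "az": 0}]}}

```text
time_s: 5.4
ee_pos: [0.5353, -0.0127, 0.1719]
eef_rot: [-179.8, -10.2, -143.8]
wrist_force: [-7.6, 0.7, 8.4]
finger_gap: 0.0162
finger_force: 59.6
```

```bash
cat >> h.py <<'E'
def rz(p,phi=36):
    ph=np.radians(phi); d=np.array(p)[:2]-AX; return d@[np.cos(ph),np.sin(ph)],d@[-np.sin(ph),np.cos(ph)]
E
python3 - <<'E'
from h import *
o=get_obs(); p=o["ee_pos"]; r,tn=rz(p); v=np.array([r-.060,p[2]-.176]); a=np.radians(-10.2); print(o["joint_pos"],r,tn)
for th in range(8,57,8):
    c,s=np.cos(np.radians(th)),np.sin(np.radians(th)); w=np.array([c*v[0]+s*v[1], -s*v[0]+c*v[1]])-v
    print(th, np.round([1e3*(-w[0]*np.cos(a)-w[1]*np.sin(a)),1e3*(w[0]*np.sin(a)-w[1]*np.cos(a))],1))
E
```

```text
[ -10.25936098   26.81280236   82.75052586   -7.72222114   77.4596769
 -134.35195097] 0.02679924598695144 0.0006399879310340201
8 [ 1.1 -4.5]
16 [ 1.5 -9.2]
24 [  1.3 -13.9]
32 [  0.4 -18.4]
40 [ -1.1 -22.9]
48 [ -3.2 -27. ]
56 [ -5.9 -30.9]
```

Emit:
{"api": "send_rows", "payload": {"rows": [{"dx": 1.1, "dy": 0, "dz": -4.5, "ax": 0, "ay": 8, "az": 0}, {"dx": 1.5, "dy": 0, "dz": -9.2, "ax": 0, "ay": 16, "az": 0}, {"dx": 1.3, "dy": 0, "dz": -13.9, "ax": 0, "ay": 24, "az": 0}, {"dx": 0.4, "dy": 0, "dz": -18.4, "ax": 0, "ay": 32, "az": 0}, {"dx": -1.1, "dy": 0, "dz": -22.9, "ax": 0, "ay": 40, "az": 0}]}}

```text
time_s: 5.9
ee_pos: [0.5394, -0.0096, 0.1941]
eef_rot: [-179.8, -50.2, -144.0]
wrist_force: [-4.1, -2.4, -3.2]
finger_gap: 0.0163
finger_force: 58.7
```

```bash
python3 - <<'E'
from h import *
o=get_obs(); print(o["joint_pos"],o["wrist_force"],o["ee_pos"],o["eef_rot"],rz(o["ee_pos"]),o["finger_gap"])
crop("scene",270,130,160,110,4.5,"pics/e.png")
E
```

```text
[  -0.79614567   47.2922145    57.87209245  -30.80087963  115.10961178
 -129.81120029] [-4.09290312 -2.44024599 -3.16360448] [ 0.53938235 -0.00956941  0.1940517 ] [-179.75455519  -50.23075938 -144.01354684] (np.float64(0.031955769416445665), np.float64(0.0008003067651480391)) 0.016313753845347157
```

View pics/e.png

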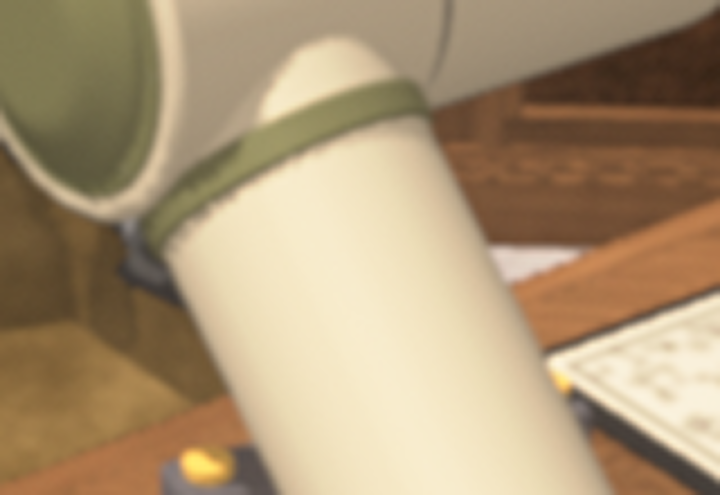

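The arm blocks the scene view, but forces are low and consistent, so I'll carry on along the arc.

```bash
cat >> h.py <<'E'
def arc(ths):
    o=get_obs(); p=o["ee_pos"]; r,tn=rz(p); v=np.array([r-.060,p[2]-.176]); 
    M=Ro.from_euler("xyz",o["eef_rot"],degrees=True).as_matrix(); u=np.array([np.cos(np.radians(36)),np.sin(np.radians(36)),0])
    for th in ths:
        c,s=np.cos(np.radians(th)),np.sin(np.radians(th)); w=np.array([c*v[0]+s*v[1], -s*v[0]+c*v[1]])-v
        print(th,np.round(M.T@(u*w[0]+[0,0,w[1]])*1e3,1))
E
python3 -c "
from h import *
arc(range(6,36,6))"
```

```text
6 [ 1.  -0.  -3.4]
12 [ 1.6 -0.  -6.8]
18 [  1.8  -0.  -10.3]
24 [  1.7  -0.1 -13.8]
30 [  1.3  -0.1 -17.2]
```

Emit:
{"api": "send_rows", "payload": {"rows": [{"dx": 1.0, "dy": 0, "dz": -3.4, "ax": 0, "ay": 6, "az": 0}, {"dx": 1.6, "dy": 0, "dz": -6.8, "ax": 0, "ay": 12, "az": 0}, {"dx": 1.8, "dy": 0, "dz": -10.3, "ax": 0, "ay": 18, "az": 0}, {"dx": 1.7, "dy": 0, "dz": -12.5, "ax": 0, "ay": 22, "az": 0}, {"dx": 1.7, "dy": 0, "dz": -12.5, "ax": 0, "ay": 22, "az": 0}]}}

```text
time_s: 6.45
ee_pos: [0.5465, -0.0051, 0.2029]
eef_rot: [-179.3, -72.1, -144.4]
wrist_force: [-0.1, 2.0, 0.4]
finger_gap: 0.0167
finger_force: 60.1
```

```bash
python3 - <<'E'
from h import *
o=get_obs(); print(o["joint_pos"],o["wrist_force"],o["ft_torque"],o["ee_pos"],o["eef_rot"],rz(o["ee_pos"]))
arc([2,4,6,8,10])
E
```

```text
[   1.7286277    58.7256236    47.38975094  -46.47760094  131.87794203
 -136.84202156] [-0.143185    2.02853443  0.41788408] [ 0.28675217 -0.19320893 -0.28903958] [ 0.54651735 -0.0050503   0.20289355] [-179.33411666  -72.10229604 -144.40601035] (np.float64(0.04038437144581734), np.float64(0.000262494249942727))
2 [ 0.3 -0.  -1.1]
4 [ 0.6 -0.  -2.2]
6 [ 0.9 -0.  -3.4]
8 [ 1.1 -0.  -4.5]
10 [ 1.3 -0.  -5.6]
```

Emit:
{"api": "send_rows", "payload": {"rows": [{"dx": 0.3, "dy": 0, "dz": -1.1, "ax": 0, "ay": 2, "az": 0}, {"dx": 0.6, "dy": 0, "dz": -2.2, "ax": 0, "ay": 4, "az": 0}, {"dx": 0.6, "dy": 0, "dz": -2.2, "ax": 0, "ay": 4, "az": 0}]}}

```text
time_s: 6.75
ee_pos: [0.5477, -0.0042, 0.2042]
eef_rot: [-179.4, -76.1, -144.4]
wrist_force: [-6.7, -2.1, -1.0]
finger_gap: 0.0161
finger_force: 59.2
```

Emit:
{"api": "send_rows", "payload": {"rows": [{"dx": 0.3, "dy": 0, "dz": -1.1, "ax": 0, "ay": 2, "az": 0}, {"dx": 0.3, "dy": 0, "dz": -1.1, "ax": 0, "ay": 2, "az": 0}]}}

```text
time_s: 6.95
ee_pos: [0.5482, -0.0039, 0.2048]
eef_rot: [-179.4, -78.2, -144.5]
wrist_force: [-13.7, -5.0, -1.0]
finger_gap: 0.0164
finger_force: 59.1
```

```bash
python3 - <<'E'
from h import *
o=get_obs(); print(o["joint_pos"],o["wrist_force"],o["ft_torque"],o["ee_pos"],o["eef_rot"],rz(o["ee_pos"]))
crop("top",305,150,150,110,5,"pics/f.png")
E
```

```text
[   2.0637451    61.53775995   45.41877894  -51.71801681  135.69456231
 -139.97600302] [-13.68484688  -5.03123891  -1.00044404] [ 0.56463729 -0.45092737 -0.58916835] [ 0.54821626 -0.00393878  0.20484657] [-179.40543394  -78.15752633 -144.47330868] (np.float64(0.04241215054016209), np.float64(0.00016314151909830674))
```

View pics/f.png

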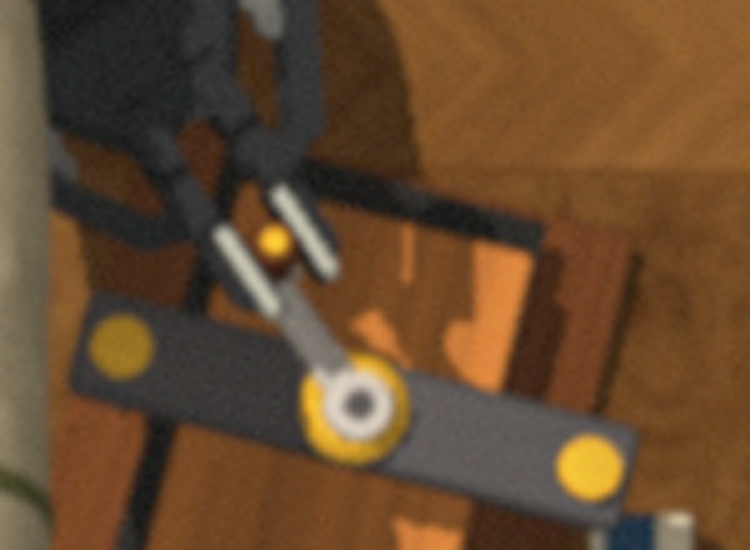

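The top view shows the handle nearly end-on, with the brass tip at about (360,198) and the hub at (376.6,230.6). The 14 N reaction suggests it is on its stop. I'll check the tip's radius.

```bash
python3 - <<'E'
from h import *
t=get_image("top")
for z in(.230,.236): print(rz(onz(t,360,198,z)))
print(rz(onz(t,376.6,230.6,.163)))
o=get_obs(); M=Ro.from_euler("xyz",o["eef_rot"],degrees=True).as_matrix(); print(M.round(3), M.T@o["wrist_force"])
E
```

```text
(np.float64(0.061940705263676246), np.float64(-0.001824956168919884))
(np.float64(0.06143817894368782), np.float64(-0.0009821855386512085))
(np.float64(-0.000683757546542582), np.float64(-0.0008492046571331789))
[[-0.168 -0.589 -0.79 ]
 [-0.121  0.808 -0.577]
 [ 0.978 -0.002 -0.207]] [ 1.22534611  3.30391409 15.01638193]
```

The handle is upright: the tip sits at r ≈ 61.5 mm, against 60 to 61.7 expected. I'll open and lift clear, since the fingers straddle it.

Emit:
{"api": "send_rows", "payload": {"rows": [{"dx": 0, "dy": 0, "dz": 0, "ax": 0, "ay": 0, "az": 0}, {"dx": 0, "dy": 0, "dz": 0, "ax": 0, "ay": 0, "az": 0}, {"dx": 0, "dy": 0, "dz": 0, "ax": 0, "ay": 0, "az": 0}, {"dx": 0, "dy": 0, "dz": 0, "ax": 0, "ay": 0, "az": 0}], "fingers": 0}}

```text
time_s: 7.45
ee_pos: [0.5487, -0.0032, 0.2054]
eef_rot: [-178.8, -78.0, -144.9]
wrist_force: [0.0, 0.2, -1.2]
finger_gap: 0.0729
finger_force: 0.0
```

Emit:
{"api": "send_rows", "payload": {"rows": [{"dx": 20, "dy": 0, "dz": -4, "ax": 0, "ay": 0, "az": 0}, {"dx": 45, "dy": 0, "dz": -9, "ax": 0, "ay": 0, "az": 0}, {"dx": 80, "dy": 0, "dz": -17, "ax": 0, "ay": 0, "az": 0}]}}

```text
time_s: 7.75
ee_pos: [0.5482, -0.0029, 0.2871]
eef_rot: [-179.4, -78.1, -144.4]
wrist_force: [0.3, -0.1, 0.3]
finger_gap: 0.0855
finger_force: 0.0
```

```bash
python3 - <<'E'
from h import *
o=get_obs(); print(o["joint_pos"],o["wrist_force"],o["ee_pos"],o["eef_rot"],rz(o["ee_pos"]))
plan([pose(.060,.285,36,-30),pose(.060,.265,36,0)],deg=8)
E
```

```text
[   2.15944368   57.01436562   41.95204251  -58.94484752  140.23409896
 -149.72325962] [ 0.26269239 -0.07109764  0.34017968] [ 0.54824523 -0.00294112  0.28714626] [-179.36465671  -78.10300615 -144.43410988] (np.float64(0.04302199992250143), np.float64(0.0009532332712962463))
[{"dx": -1.0, "dy": 0.0, "dz": -2.0, "ax": 0.0, "ay": -7.0, "az": 0.0}, {"dx": -2.0, "dy": 0.0, "dz": -5.0, "ax": 0.0, "ay": -14.0, "az": 0.0}, {"dx": -2.0, "dy": 0.0, "dz": -7.0, "ax": 0.0, "ay": -21.0, "az": 0.0}, {"dx": -3.0, "dy": -1.0, "dz": -9.0, "ax": 0.0, "ay": -27.0, "az": 0.0}, {"dx": -4.0, "dy": -1.0, "dz": -12.0, "ax": 0.0, "ay": -34.0, "az": 0.0}]
[{"dx": -2.0, "dy": 0.0, "dz": -1.0, "ax": 0.0, "ay": -7.0, "az": 0.0}, {"dx": -4.0, "dy": 0.0, "dz": -3.0, "ax": 0.0, "ay": -14.0, "az": 0.0}, {"dx": -7.0, "dy": 0.0, "dz": 1.0, "ax": 0.0, "ay": -22.0, "az": 0.0}, {"dx": -11.0, "dy": 0.0, "dz": 5.0, "ax": 0.0, "ay": -29.0, "az": 0.0}, {"dx": -14.0, "dy": 0.0, "dz": 8.0, "ax": 0.0, "ay": -37.0, "az": 0.0}]
[{"dx": -1.0, "dy": 0.0, "dz": 5.0, "ax": 0.0, "ay": -7.0, "az": 0.0}]
```

Emit:
{"api": "send_rows", "payload": {"rows": [{"dx": -1, "dy": 0, "dz": -2, "ax": 0, "ay": -7, "az": 0}, {"dx": -2, "dy": 0, "dz": -5, "ax": 0, "ay": -14, "az": 0}, {"dx": -2, "dy": 0, "dz": -7, "ax": 0, "ay": -21, "az": 0}, {"dx": -3, "dy": -1, "dz": -9, "ax": 0, "ay": -27, "az": 0}, {"dx": -4, "dy": -1, "dz": -12, "ax": 0, "ay": -34, "az": 0}]}}

```text
time_s: 8.25
ee_pos: [0.5594, 0.004, 0.2857]
eef_rot: [-179.7, -43.7, -144.1]
wrist_force: [0.5, 0.3, -0.7]
finger_gap: 0.0855
finger_force: 0.0
```

Emit:
{"api": "send_rows", "payload": {"rows": [{"dx": -2, "dy": 0, "dz": -1, "ax": 0, "ay": -7, "az": 0}, {"dx": -4, "dy": 0, "dz": -3, "ax": 0, "ay": -14, "az": 0}, {"dx": -7, "dy": 0, "dz": 1, "ax": 0, "ay": -22, "az": 0}, {"dx": -11, "dy": 0, "dz": 5, "ax": 0, "ay": -29, "az": 0}, {"dx": -14, "dy": 0, "dz": 8, "ax": 0, "ay": -37, "az": 0}]}}

```text
time_s: 8.75
ee_pos: [0.563, 0.0066, 0.2706]
eef_rot: [-179.7, -6.6, -143.9]
wrist_force: [1.2, -1.1, -0.7]
finger_gap: 0.0854
finger_force: 0.0
```

Emit:
{"api": "send_rows", "payload": {"rows": [{"dx": -1, "dy": 0, "dz": 5, "ax": 0, "ay": -7, "az": 0}, {"dx": -1, "dy": 0, "dz": 5, "ax": 0, "ay": -7, "az": 0}]}}

```text
time_s: 8.95
ee_pos: [0.5618, 0.0056, 0.2658]
eef_rot: [-179.7, 0.1, -143.9]
wrist_force: [-0.5, 0.7, 0.0]
finger_gap: 0.0855
finger_force: 0.0
```

```bash
python3 - <<'E'
from h import *
o=get_obs(); print(o["joint_pos"],o["wrist_force"],o["ee_pos"],o["eef_rot"],rz(o["ee_pos"]))
crop("scene",270,120,160,120,4.5,"pics/g.png")
plan([pose(.060,.193,36,0)],mm=20)
E
```

```text
[-1.13281539e+01  2.12814482e+01  7.60167713e+01 -1.01448975e-01
  8.24373720e+01 -1.37378291e+02] [-0.49759172  0.73346121  0.0022704 ] [0.5618475  0.00559839 0.26579403] [-1.79737305e+02  1.04991464e-01 -1.43936502e+02] (np.float64(0.059045866448209555), np.float64(-0.00013336541046119382))
[{"dx": 0.0, "dy": 0.0, "dz": 18.0, "ax": 0.0, "ay": 0.0, "az": 0.0}, {"dx": 0.0, "dy": 0.0, "dz": 36.0, "ax": 0.0, "ay": 0.0, "az": 0.0}, {"dx": 0.0, "dy": 0.0, "dz": 55.0, "ax": 0.0, "ay": 0.0, "az": 0.0}, {"dx": 0.0, "dy": 1.0, "dz": 73.0, "ax": 0.0, "ay": 0.0, "az": 0.0}]
```

View pics/g.png

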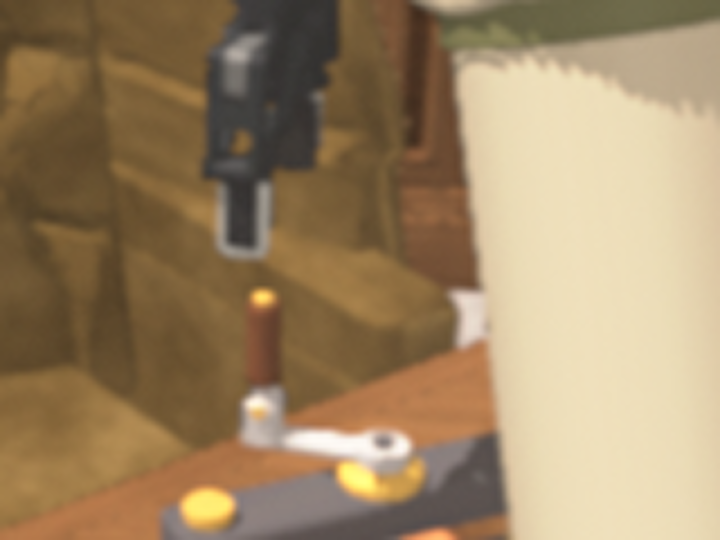

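The handle stands upright in the scene view, with the fingers above it. I'll descend and cage it loosely.

Emit:
{"api": "send_rows", "payload": {"rows": [{"dx": -1, "dy": 0, "dz": 20, "ax": 0, "ay": 0, "az": 0}, {"dx": -1, "dy": 0, "dz": 40, "ax": 0, "ay": 0, "az": 0}, {"dx": -1, "dy": 0, "dz": 57, "ax": 0, "ay": 0, "az": 0}, {"dx": -1, "dy": 0, "dz": 73, "ax": 0, "ay": 0, "az": 0}, {"dx": -1, "dy": 0, "dz": 73, "ax": 0, "ay": 0, "az": 0}]}}

```text
time_s: 9.5
ee_pos: [0.5638, 0.0075, 0.1902]
eef_rot: [-179.9, -0.3, -143.7]
wrist_force: [-0.4, 0.4, 0.3]
finger_gap: 0.0855
finger_force: 0.0
```

Emit:
{"api": "send_rows", "payload": {"rows": [{"dx": 0, "dy": 0, "dz": 0, "ax": 0, "ay": 0, "az": 0}, {"dx": 0, "dy": 0, "dz": 0, "ax": 0, "ay": 0, "az": 0}, {"dx": 0, "dy": 0, "dz": 0, "ax": 0, "ay": 0, "az": 0}, {"dx": 0, "dy": 0, "dz": 0, "ax": 0, "ay": 0, "az": 0}, {"dx": 0, "dy": 0, "dz": 0, "ax": 0, "ay": 0, "az": 0}], "fingers": 185}}

```text
time_s: 10.0
ee_pos: [0.5642, 0.0069, 0.1926]
eef_rot: [-179.7, 0.0, -143.8]
wrist_force: [1.0, 0.7, 0.7]
finger_gap: 0.0236
finger_force: 0.0
```

```bash
cat >> h.py <<'E'
def turn(phi,steps,r=.060,z=.193,tan=0.):
    """rows for one call turning cw from arm angle phi through steps (deg)"""
    o=get_obs(); f=np.array(o["wrist_force"]); a=np.radians(phi)
    print("t",o["time_s"],"rz",np.round(rz(o["ee_pos"],phi),4),"z",o["ee_pos"][2],"Fr",f[:2]@[np.cos(a),np.sin(a)],"Fccw",f[:2]@[-np.sin(a),np.cos(a)],"Fz",f[2],"yaw",o["eef_rot"][2],"j6",o["joint_pos"][5],"gap",o["finger_gap"])
    p,R=cur()
    for s in steps:
        P,Q=pose(r,z,phi-s,0,tan); d=np.round(R.inv().apply(P-p)*1e3,1); w=np.round((R.inv()*Q).as_rotvec(degrees=True),1); print(s,d,w)
E
python3 -c "
from h import *
turn(36,[4,8,12,16,20])"
```

```text
t 10.0 rz [ 0.0617 -0.0005] z 0.1925829875618097 Fr 1.2376413621474651 Fccw -0.03001647934064622 Fz 0.6516644591894811 yaw -143.82312664163766 j6 -137.2570115496669 gap 0.023597759630734207
4 [ 1.9 -3.7 -0.4] [-0.3  0.   4.2]
8 [ 2.3 -7.9 -0.4] [-0.3  0.1  8.2]
12 [  3.1 -12.   -0.4] [-0.3  0.1 12.2]
16 [  4.1 -16.   -0.3] [-0.3  0.1 16.2]
20 [  5.4 -20.   -0.3] [-0.3  0.1 20.2]
```

Emit:
{"api": "send_rows", "payload": {"rows": [{"dx": 1.9, "dy": -3.7, "dz": 0, "ax": 0, "ay": 0, "az": 4}, {"dx": 2.3, "dy": -7.9, "dz": 0, "ax": 0, "ay": 0, "az": 8}, {"dx": 3.1, "dy": -12, "dz": 0, "ax": 0, "ay": 0, "az": 12}, {"dx": 4.1, "dy": -16, "dz": 0, "ax": 0, "ay": 0, "az": 16}, {"dx": 5.4, "dy": -20, "dz": 0, "ax": 0, "ay": 0, "az": 20}], "fingers": 190}}

```text
time_s: 10.5
ee_pos: [0.5713, -0.0118, 0.1925]
eef_rot: [-179.9, 0.1, -164.0]
wrist_force: [-2.6, 4.9, 2.1]
finger_gap: 0.0219
finger_force: 2.3
```

```bash
python3 -c "
from h import *
turn(16,[2,4,6,8,10])"
```

```text
t 10.5 rz [0.0598 0.0008] z 0.1925296717717915 Fr -1.139862471106104 Fccw 5.372666004521372 Fz 2.1391303591712405 yaw -163.9685262804656 j6 -118.90443889301251 gap 0.021923304075061
2 [-0.1 -2.9 -0.5] [-0.1  0.1  2. ]
4 [-0.  -5.  -0.5] [-0.1  0.1  4. ]
6 [ 0.2 -7.1 -0.5] [-0.1  0.1  6. ]
8 [ 0.4 -9.1 -0.5] [-0.1  0.1  8. ]
10 [  0.7 -11.2  -0.4] [-0.1  0.1 10. ]
```

Emit:
{"api": "send_rows", "payload": {"rows": [{"dx": 0, "dy": -3, "dz": 0, "ax": 0, "ay": 0, "az": 3}, {"dx": 0.3, "dy": -6.2, "dz": 0, "ax": 0, "ay": 0, "az": 6}, {"dx": 0.7, "dy": -9.4, "dz": 0, "ax": 0, "ay": 0, "az": 9}, {"dx": 1.1, "dy": -11.5, "dz": 0, "ax": 0, "ay": 0, "az": 11}, {"dx": 1.4, "dy": -13.5, "dz": 0, "ax": 0, "ay": 0, "az": 13}]}}

```text
time_s: 11.0
ee_pos: [0.5738, -0.025, 0.1926]
eef_rot: [-179.9, 0.1, -176.9]
wrist_force: [-0.9, 4.2, 1.3]
finger_gap: 0.0214
finger_force: 2.2
```

Emit:
{"api": "send_rows", "payload": {"rows": [{"dx": 0, "dy": -1.5, "dz": 0, "ax": 0, "ay": 0, "az": 1.5}, {"dx": 0.1, "dy": -3.1, "dz": 0, "ax": 0, "ay": 0, "az": 3}, {"dx": 0.2, "dy": -4.7, "dz": 0, "ax": 0, "ay": 0, "az": 4.5}]}}

```text
time_s: 11.3
ee_pos: [0.5741, -0.0303, 0.1925]
eef_rot: [-179.8, 0.2, 178.6]
wrist_force: [-0.3, 3.5, 0.3]
finger_gap: 0.022
finger_force: 2.2
```

```bash
python3 -c "
from h import *
turn(-1.5,[1.5,3,4.5,6])"
```

```text
t 11.3 rz [0.0601 0.0003] z 0.19253809482975848 Fr -0.4220633090074 Fccw 3.495115472347605 Fz 0.3001167469133208 yaw 178.59248597594888 j6 -103.20410533814096 gap 0.02200481072260076
1.5 [ 0.1 -1.9 -0.5] [-0.1  0.2  1.6]
3 [ 0.2 -3.4 -0.5] [-0.1  0.2  3.1]
4.5 [ 0.3 -5.  -0.4] [-0.1  0.2  4.6]
6 [ 0.4 -6.6 -0.4] [-0.1  0.2  6.1]
```

Emit:
{"api": "send_rows", "payload": {"rows": [{"dx": 0, "dy": -1.5, "dz": 0, "ax": 0, "ay": 0, "az": 1.4}, {"dx": 0.1, "dy": -2.9, "dz": 0, "ax": 0, "ay": 0, "az": 2.8}, {"dx": 0.2, "dy": -4.4, "dz": 0, "ax": 0, "ay": 0, "az": 4.2}, {"dx": 0.3, "dy": -5.9, "dz": 0, "ax": 0, "ay": 0, "az": 5.6}, {"dx": 0.4, "dy": -7.3, "dz": 0, "ax": 0, "ay": 0, "az": 7}]}}

```text
time_s: 11.8
ee_pos: [0.5736, -0.0379, 0.1925]
eef_rot: [-179.9, 0.2, 171.6]
wrist_force: [-0.2, 4.4, 2.0]
finger_gap: 0.0221
finger_force: 2.2
```

Emit:
{"api": "send_rows", "payload": {"rows": [{"dx": 0, "dy": -1.5, "dz": 0, "ax": 0, "ay": 0, "az": 1.4}, {"dx": 0.1, "dy": -2.9, "dz": 0, "ax": 0, "ay": 0, "az": 2.8}, {"dx": 0.2, "dy": -4.4, "dz": 0, "ax": 0, "ay": 0, "az": 4.2}, {"dx": 0.3, "dy": -5.9, "dz": 0, "ax": 0, "ay": 0, "az": 5.6}, {"dx": 0.4, "dy": -7.3, "dz": 0, "ax": 0, "ay": 0, "az": 7}]}}

```text
time_s: 12.3
ee_pos: [0.5721, -0.0451, 0.1925]
eef_rot: [-179.9, 0.2, 164.6]
wrist_force: [0.9, 3.4, 1.8]
finger_gap: 0.0219
finger_force: 2.2
```

Emit:
{"api": "send_rows", "payload": {"rows": [{"dx": 0, "dy": -1.5, "dz": 0, "ax": 0, "ay": 0, "az": 1.4}, {"dx": 0.1, "dy": -2.9, "dz": 0, "ax": 0, "ay": 0, "az": 2.8}, {"dx": 0.2, "dy": -4.4, "dz": 0, "ax": 0, "ay": 0, "az": 4.2}, {"dx": 0.3, "dy": -5.9, "dz": 0, "ax": 0, "ay": 0, "az": 5.6}, {"dx": 0.4, "dy": -7.3, "dz": 0, "ax": 0, "ay": 0, "az": 7}]}}

```text
time_s: 12.8
ee_pos: [0.5697, -0.052, 0.1925]
eef_rot: [-179.9, 0.2, 157.6]
wrist_force: [1.4, 4.6, 1.9]
finger_gap: 0.0219
finger_force: 2.2
```

Emit:
{"api": "send_rows", "payload": {"rows": [{"dx": 0, "dy": -1.5, "dz": 0, "ax": 0, "ay": 0, "az": 1.4}, {"dx": 0.1, "dy": -2.9, "dz": 0, "ax": 0, "ay": 0, "az": 2.8}, {"dx": 0.2, "dy": -4.4, "dz": 0, "ax": 0, "ay": 0, "az": 4.2}, {"dx": 0.3, "dy": -5.9, "dz": 0, "ax": 0, "ay": 0, "az": 5.6}, {"dx": 0.4, "dy": -7.3, "dz": 0, "ax": 0, "ay": 0, "az": 7}]}}

```text
time_s: 13.3
ee_pos: [0.5667, -0.0584, 0.1925]
eef_rot: [-180.0, 0.2, 150.6]
wrist_force: [2.0, 5.9, 1.8]
finger_gap: 0.0215
finger_force: 3.1
```

```bash
python3 -c "
from h import *
turn(-29.5,[1.4,2.8,4.2,5.6,7])"
```

```text
t 13.3 rz [0.0603 0.0004] z 0.19251494703710237 Fr -1.2021125618983604 Fccw 6.090906602208879 Fz 1.776747406134836 yaw 150.5642819983293 j6 -78.1555680455679 gap 0.021493748454653603
1.4 [ 0.3 -1.8 -0.5] [-0.   0.2  1.5]
2.8 [ 0.4 -3.3 -0.5] [-0.   0.2  2.9]
4.2 [ 0.5 -4.8 -0.5] [-0.   0.2  4.3]
5.6 [ 0.6 -6.2 -0.5] [-0.   0.2  5.7]
7 [ 0.8 -7.7 -0.5] [-0.   0.2  7.1]
```

Force is up slightly (6.1 N, finger 3.1 N), so I'll use smaller steps.

Emit:
{"api": "send_rows", "payload": {"rows": [{"dx": 0.1, "dy": -1.5, "dz": 0, "ax": 0, "ay": 0, "az": 1.4}, {"dx": 0.2, "dy": -2.9, "dz": 0, "ax": 0, "ay": 0, "az": 2.8}]}}

```text
time_s: 13.5
ee_pos: [0.5652, -0.0606, 0.1925]
eef_rot: [-180.0, 0.3, 147.8]
wrist_force: [3.4, 6.3, 2.4]
finger_gap: 0.0221
finger_force: 3.8
```

Emit:
{"api": "send_rows", "payload": {"rows": [{"dx": 0.1, "dy": -1.5, "dz": 0, "ax": 0, "ay": 0, "az": 1.4}, {"dx": 0.2, "dy": -2.9, "dz": 0, "ax": 0, "ay": 0, "az": 2.8}]}}

```text
time_s: 13.7
ee_pos: [0.5637, -0.0629, 0.1926]
eef_rot: [180.0, 0.3, 145.0]
wrist_force: [5.8, 7.3, 1.3]
finger_gap: 0.0215
finger_force: 4.4
```

Emit:
{"api": "send_rows", "payload": {"rows": [{"dx": 0, "dy": -1, "dz": 0, "ax": 0, "ay": 0, "az": 1}, {"dx": 0.1, "dy": -2.1, "dz": 0, "ax": 0, "ay": 0, "az": 2}]}}

```text
time_s: 13.9
ee_pos: [0.5626, -0.0644, 0.1926]
eef_rot: [179.9, 0.3, 143.0]
wrist_force: [5.7, 7.9, 0.5]
finger_gap: 0.0217
finger_force: 4.9
```

```bash
python3 -c "
from h import *
turn(-37,[1,2])
for i in range(4):
  get_image('top'); o=get_obs(); f=o['wrist_force']; a=np.radians(-37); print(f[:2]@[-np.sin(a),np.cos(a)],o['finger_force'])"
```

```text
t 13.9 rz [0.0601 0.001 ] z 0.1925870912836655 Fr -0.16808941490902324 Fccw 9.731703591054355 Fz 0.46710265203661416 yaw 142.98679857083235 j6 -71.34747116458426 gap 0.021711467740692967
1 [ 0.1 -2.  -0.4] [0.1 0.3 1. ]
2 [ 0.1 -3.1 -0.4] [0.1 0.3 2. ]
9.674690661933724 4.742866067681462
8.164833577896692 4.502078576479107
9.43495538107424 4.4733402819838375
8.099619435953167 4.453414395684376
```

Emit:
{"api": "send_rows", "payload": {"rows": [{"dx": 0, "dy": -0.8, "dz": 0, "ax": 0, "ay": 0, "az": 0.8}, {"dx": 0, "dy": -1.6, "dz": 0, "ax": 0, "ay": 0, "az": 1.5}]}}

```text
time_s: 14.3
ee_pos: [0.5617, -0.0655, 0.1926]
eef_rot: [179.9, 0.3, 141.5]
wrist_force: [6.4, 8.3, 1.7]
finger_gap: 0.0217
finger_force: 5.2
```

```bash
python3 -c "
from h import *
turn(-38.5,[1])
for i in range(4):
  get_image('top'); o=get_obs(); f=o['wrist_force']; a=np.radians(-38.5); print(f[:2]@[-np.sin(a),np.cos(a)],o['finger_force'])"
```

```text
t 14.3 rz [0.0601 0.0011] z 0.19259088873279953 Fr -0.1256569105586242 Fccw 10.44403252041826 Fz 1.6860662395155024 yaw 141.49775460000345 j6 -70.01392331251876 gap 0.021696849767935115
1 [ 0.1 -2.1 -0.4] [0.1 0.3 1. ]
10.806430191268932 5.100451014004648
10.808155247457927 4.9299099028576165
9.221787552010035 4.912349354708567
9.93882038460062 4.898290182463825
```

10.4 N while turning is right in the window. I'll release and lift away.

Emit:
{"api": "send_rows", "payload": {"rows": [{"dx": 0, "dy": 2, "dz": 0, "ax": 0, "ay": 0, "az": 0}, {"dx": 0, "dy": 2, "dz": 0, "ax": 0, "ay": 0, "az": 0}, {"dx": 0, "dy": 2, "dz": 0, "ax": 0, "ay": 0, "az": 0}, {"dx": 0, "dy": 2, "dz": 0, "ax": 0, "ay": 0, "az": 0}, {"dx": 0, "dy": 2, "dz": 0, "ax": 0, "ay": 0, "az": 0}], "fingers": 60}}

```text
time_s: 15.0
ee_pos: [0.5622, -0.0648, 0.1924]
eef_rot: [-179.9, 0.2, 141.6]
wrist_force: [-0.1, 1.0, 0.5]
finger_gap: 0.065
finger_force: 0.0
```

Emit:
{"api": "send_rows", "payload": {"rows": [{"dx": 0, "dy": 0, "dz": -20, "ax": 0, "ay": 0, "az": 0}, {"dx": 0, "dy": 0, "dz": -45, "ax": 0, "ay": 0, "az": 0}, {"dx": 0, "dy": 0, "dz": -75, "ax": 0, "ay": 0, "az": 0}, {"dx": 0, "dy": 0, "dz": -105, "ax": 0, "ay": 0, "az": 0}, {"dx": 0, "dy": 0, "dz": -105, "ax": 0, "ay": 0, "az": 0}]}}

```text
time_s: 15.5
ee_pos: [0.5629, -0.0647, 0.3016]
eef_rot: [179.9, 0.6, 141.6]
wrist_force: [-0.4, 0.2, -0.3]
finger_gap: 0.0654
finger_force: 0.0
```

```bash
python3 -c "
from h import *
o=get_obs(); print(o['wrist_force'],o['ee_pos'],o['finger_gap'],o['time_s'])
crop('scene',270,120,160,120,4.5,'pics/h.png')"
```

```text
[-0.42855336  0.23351842 -0.33403828] [ 0.56294294 -0.06467432  0.3015712 ] 0.06540779597238179 15.5
```

View pics/h.png

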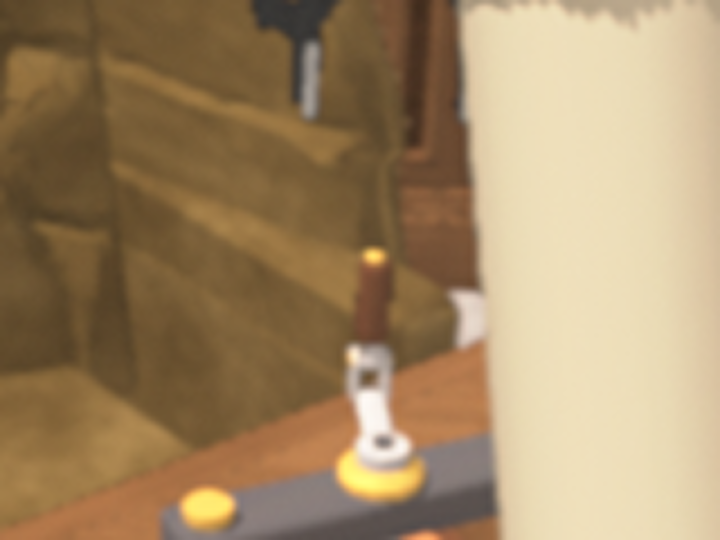

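The handle is standing, and the robot is clear of it. One numeric check that it's upright:

```bash
python3 -c "
from h import *
s=get_image('scene'); tip=(270+374/4.5,120+256/4.5); print(tip)
for phi in(-36,-38):
  for th in(80,90,92):
    a=np.radians(th);p=np.radians(phi); r=.060-.058*np.cos(a); print(phi,th,proj(s,np.r_[AX+r*np.array([np.cos(p),np.sin(p)]),.176+.058*np.sin(a)]),proj(s,np.r_[AX+.06*np.array([np.cos(p),np.sin(p)]),.176]))"
```

```text
(353.1111111111111, 176.88888888888889)
-36 80 (np.float64(354.3229609017068), np.float64(177.8174792901948)) (np.float64(352.5702329697166), np.float64(198.43711979001063))
-36 90 (np.float64(353.9288925376254), np.float64(175.31589616919427)) (np.float64(352.5702329697166), np.float64(198.43711979001063))
-36 92 (np.float64(353.84520953167487), np.float64(174.90384152832797)) (np.float64(352.5702329697166), np.float64(198.43711979001063))
-38 80 (np.float64(355.12348311707), np.float64(177.82228330887398)) (np.float64(353.5015587743619), np.float64(198.44189688607386))
-38 90 (np.float64(354.8847402065731), np.float64(175.32173326327913)) (np.float64(353.5015587743619), np.float64(198.44189688607386))
-38 92 (np.float64(354.83193957772005), np.float64(174.90988437294428)) (np.float64(353.5015587743619), np.float64(198.44189688607386))
```

```bash
python3 -c "
from h import *
s=get_image('scene')
def blob(im,c):
  x0,y0=c; h=cv2.cvtColor(im[y0-6:y0+7,x0-8:x0+9],cv2.COLOR_BGR2HSV); m=cv2.inRange(h,(18,120,130),(36,255,255)); ys,xs=np.where(m); return x0-8+xs.mean(),y0-6+ys.mean(),len(xs)
for f,c,phi in(('g',(264,298),36),('h',(374,256),-37)):
  im=cv2.imread('pics/'+f+'.png'); c0=c
  h=cv2.cvtColor(im,cv2.COLOR_BGR2HSV); m=cv2.inRange(h,(18,150,150),(36,255,255)); n,l,st,ce=cv2.connectedComponentsWithStats(m); i=1+np.argmin(np.linalg.norm(ce[1:]-c,axis=1)); q=(270+ce[i][0]/4.5,120+ce[i][1]/4.5); print(f,q,st[i])
  p=np.radians(phi)
  for th in(80,85,90,92):
    a=np.radians(th); r=.060-.056*np.cos(a); print(th,np.round(proj(s,np.r_[AX+r*np.array([np.cos(p),np.sin(p)]),.176+.056*np.sin(a)]),2))"
```

```text
g (np.float64(328.3451910408432), np.float64(185.60562143170839)) [251 288  25  16 253]
80 [333.26 186.24]
85 [331.07 185.64]
90 [328.85 185.22]
92 [327.96 185.1 ]
h (np.float64(353.21989772198975), np.float64(176.53463505346352)) [363 247  24  16 239]
80 [354.66 178.55]
85 [354.52 177.26]
90 [354.36 176.13]
92 [354.29 175.74]
```

After correcting for the bias seen in the earlier upright picture, the fold angle comes out at about 90°. I'll hand in.

```bash
python3 -c "
from rig import *
print(sign_off())"
```

```text
the job is handed in; nothing more can be done
None
```

The job is handed in: the handle was swung fully up (about 90° in the last picture), the crank was turned clockwise about 73° until the grip read 10.4 N while turning (9–12 N is right, 18 N bruises), and the arm was lifted clear at about 15.5 s.

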